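Clamp a glued gearbox housing in a ratchet clamp and keep the lever held

TASK

The grey gearbox housing has just been glued along its seam: stand it upright in the ratchet clamp on the green base plate, between the fixed jaw and the sliding jaw, with its seam across the clamping direction, and let go of it. Then take the black grip bar of the clamp's lever and pump it, moving the jaw by the lever only, until the housing is squeezed against the fixed jaw with the rubber spring pad pressed in about half way; never drive the pad right home, which would crush the housing. Finish while still holding the grip bar with the lever forward of its rest and the pad half pressed, and leave everything else on the bench as it is.

Things in the scene. Friction and masses are not known exactly. Their poses are not given: they have to be found in the camera images.
- clamp: Ratchet bar clamp fixed on a green steel plate 120 x 340 x 12 mm (plate from y = -200 to +140 mm). Origin on the bench, on its centre line. +y = clamping direction. Fixed jaw: steel wall 90 mm wide, top 52 mm over the bench, face at y = +105 mm. Dark ratchet housing, 56 mm wide, 75 mm high, at y = -155 to -45 mm; the sliding jaw comes out of it. Place and yaw (up to 0.3 rad) vary.
- lever_hinge (a point): The lever's hinge axis (along the clamp's x axis), on the centre line at clamp y = -120 mm, 30 mm over the bench. Axes as clamp. A spring returns the lever (2.5 to 4 N at the grip bar); driving the free jaw takes some 2 N more; the clamping force adds a third of itself there. While the lever is held forward the jaw is held where it is.
- bed (a point): Point on top of the green plate (12 mm over the bench), on the centre line, 28 mm short of the fixed jaw's face: the housing's origin comes here when it touches the fixed jaw. Axes as clamp.
- jaw: Sliding jaw: steel head 44 wide, 16 thick, 36 mm high on a toothed bar, with the spring pad in front. Origin at the middle of the head's front face, 34 mm over the bench. Slides along the clamp's +y, at most 58 mm in all; at the start the gap from pad to fixed jaw is 76 to 94 mm. Unloaded, it stays where the lever left it; it cannot be drawn back. The robot must not push it directly.
- pad_face (a point): Middle of the clamping face of the rubber spring pad (40 wide, 8 thick, 36 mm high, lower edge 4 mm over the plate) in front of the jaw head. Axes as clamp.
- pad (a joint): How far the spring pad is pressed back into the sliding jaw, m: 0 free, 0.014 home. 14 mm of gap between pad and head is seen when free. The spring gives 1.4 N at once and 1.4 N more per mm (about 11 N half way, at 0.007).
- lever (a joint): Angle of the pumping lever (steel yoke over the ratchet housing), rad: 0 at rest, leaning 0.3 rad back to the clamp's -y; 0.6 fully forward, leaning 0.3 rad to +y. Forward, it drives the jaw 40 mm per rad once its pawl has caught a tooth (idle up to 0.2 rad); a full stroke gives 16 to 24 mm, so 2 or 3 strokes are needed. On the way back a loaded jaw slips back up to 8 mm.
- grip_bar: Black round bar, 22 mm in diameter, 70 mm long along the clamp's x axis, across the top of the lever, 130 mm from the lever's hinge. Origin at its middle. It moves on the lever's arc, 154 to 160 mm over the bench, and turns freely about its own axis like a sleeve. 30 mm and more is free below it, beside the lever's 12 mm stem.
- gearbox: The work: grey plastic gearbox housing, a box 44 (x) x 56 (y) x 50 mm high, 0.14 to 0.28 kg, with a dark seam round its middle across the y axis and a steel shaft stub 12 mm high on top (8 mm thick, on a 20 mm boss, at y = +12 mm). Origin in the middle of its underside. It stands upright on the bench at the left at any yaw; its y axis belongs along the clamp's y axis, either way round.
- motor: Bystander: black and steel round gear motor, 48 mm in diameter, 60 mm high, origin under its middle. It and the gearbox housing exchange places.
- bottle: Bystander: brown bottle, 56 mm in diameter, 105 mm high, origin under its middle.
- spray: Bystander: grey can, 60 mm in diameter, 160 mm high, origin under its middle.
- jar: Bystander: small clear jar, 56 mm in diameter, 65 mm high, origin under its middle.
- screwdriver: Bystander: black screwdriver lying on the bench.
- strip: Bystander: perforated aluminium angle strip, 150 x 24 mm, lying on the bench.
- bolt: Bystander: steel bolt standing on its head, 22 mm wide, 43 mm high.
Things that resemble listed ones, but are neither listed nor needed, are in the scene too. What is shaped like the gearbox but orange is not meant.

How it is judged:
On the way, in this order (a step that is already met when the one before it is completed fails the run):
1. the housing stands released in the clamp between the jaws, its seam across the clamping direction, not yet squeezed (x of gearbox in the frame of bed between -0.015 and 0.015 m and z of gearbox in the frame of bed below 0.004 m and angle between gearbox's own z axis and vertical below 0.1 rad and y of gearbox in the frame of bed between -0.04 and 0.006 m and angle between the y axis of gearbox and the y axis of clamp, either way round below 0.25 rad and contact force between the arm and gearbox below 0.3 N and value of joint pad below 0.001 m), for 0.2 s.
2. the jaw has been pumped up to the housing: the pad begins to be pressed in (value of joint pad above 0.0015 m), for 0.05 s.
At the end, for the whole second after the job is handed in: Housing upright against the fixed jaw (4 mm; 15 mm sideways; square to 0.08 rad), squeezed with 4 to 20 N, pad pressed in 3.5 to 10.5 of 14 mm, lever at least 0.05 rad forward, fingers holding the grip bar (over 1.5 N) and no robot part touching the housing (x of gearbox in the frame of bed between -0.015 and 0.015 m and z of gearbox in the frame of bed below 0.004 m and angle between gearbox's own z axis and vertical below 0.1 rad and y of gearbox in the frame of bed between -0.004 and 0.004 m and angle between the y axis of gearbox and the y axis of clamp, either way round below 0.08 rad and value of joint pad between 0.0035 and 0.0105 m and contact force between gearbox and jaw between 4 and 20 N and linear speed of gearbox below 0.01 m/s and contact force between the arm and gearbox below 0.3 N and contact force between the fingers and grip_bar above 1.5 N and value of joint lever above 0.05 rad); the arm keeps its last pose, push and grip.
It fails at once if the spring pad is driven home (over 12.5 mm) or the housing squeezed by more than 30 N: crushed (value of joint pad above 0.0125 m or contact force between gearbox and jaw above 30 N).
It fails at once if the robot pushes the sliding jaw itself with more than 8 N (contact force between the arm and jaw above 8 N).
It fails at once if a bystander is moved by more than 30 mm (distance of any of motor, bottle, spray, jar, screwdriver, strip, bolt from where it was at the start of the episode above 0.03 m).
It also fails if it takes over 67 s, if anything falls off the work surface, if the arm or the gripper's body presses on something with over 40 N, if the wrist force passes 120 N, or if a joint passes its speed limit or range.

ROBOT

A 6-joint arm with a two-finger parallel gripper is mounted at the origin on the work surface. World frame = base frame: x ahead of the robot, y to its left, z up, the work surface at z = 0. Lengths are in m, angles in rad, forces in N, time in s.
With the tool pointing down it reaches from about 0.35 to 0.975 m from the base axis. Payload 17.4 kg.
Tool frame: the origin (TCP) lies midway between the tips of the shut fingers; the grasp point (between the pads) lies 19 mm behind it; z points along the fingers, y is the line along which they close (so a half turn about z gives the same grasp; the last joint's range is limited). The gripper opens to 85 mm and grips with 20 to 120 N. Pads are 22 mm wide; open, the fingers measure 114 mm over their backs; the gripper's body (76 mm by 85 mm) begins 54 mm behind the grasp point. The pads swing forward as they close: fully open they stand 13 mm farther back than shut.
Start: joints at [-1.244, 0.116, 1.442, -0, 1.584, -0.038], TCP at [0.241, -0.631, 0.231] pointing down, gripper open.
Joint ranges: [-2.83, 2.83], [-0.83, 2.19], [0.07, 2.5], [-1.14, 4.28], [0.01, 3], [-2.97, 2.97]. Speed limits (rad/s): [1.89, 1.89, 2.22, 3.14, 3.14, 3.14].

INTERFACE

Orientations are given as [roll, pitch, yaw] about the fixed x, y, z axes, in that order (R = Rz(yaw) Ry(pitch) Rx(roll)).
In Python, from workcell import robot, snapshot, camera_model gives the robot as it stands.
- The arm moves only by the shell command python3 -m pendant 'ROWS'. ROWS is text: rows parted by semicolons, each of 5 numbers parted by spaces: the shift along the world's x, y, z in m, then the turn about the world's z in degrees, then the opening, from 0 (shut) to 1 (fully open). In form: dx dy dz roll claw; .... A call has 1 to 20 rows; each row shifts and turns the commanded pose from where the row before left it; what a row does not reach is not made up. A row lasts 1/8 s, in which the tool goes at most 62.5 mm and 10.7 degrees, less where a joint would pass 70% of its speed; a pose out of reach is approached as far as the arm can. A call is refused whole if a number of a shift passes 0.0625 or a number of a turn 10.7, either way. A call with a gripper value outside its range is refused whole. The fingers move at their own pace and stop on an object; the grip force is fixed at half the most. Time passes only in rows, so rows that do not move let the fingers close. It gives the time, the measured TCP pose, the force, the opening and the grip force at its end, in the units of the state.
- robot.observe(): the state, without advancing time (a new reading comes with each control period).
- snapshot(name): name is "side" or "top"; returns the picture (420x560x3 uint8, blue, green, red); there is no depth.
- camera_model(name): a dict with "fx", "fy", "cx", "cy" (pixels), "R" (3x3) and "t" (3): a world point X has camera coordinates R X + t. Camera axes: x right, y down, z forward; pixel columns grow to the right and rows downward; lengths in m; the calibration is good to about 2 mm. A picture is of the moment at which its call begins. camera_model takes no time and is no camera call.
- robot.finish_job(): hands the job in; it is judged then, once.
The state is a dict: "clock": time; "qpos": joint angles; "qvel": joint speeds; "tau": joint torques, N m; "eef_pos": TCP position; "orientation": TCP orientation; "force": force on the tool from outside, world axes, zero at the start; "wrist_torque": the same for the moment, N m; "grip_width": finger opening in m; "grip_force": force on a finger pad.
Only numpy, scipy, OpenCV 4.12 (cv2) and the standard library are available. Lean on these libraries where they do the work, as an engineer would, in place of code of your own. Each camera call takes 0.05 s, during which the arm holds its last target. There are 200 camera calls.

## Working session

There is one attempt and no reset: what is moved stays moved. The work goes in short steps, Python scripts to look and compute and a shell command to move; the robot and the scene stay as the last step left them, time stands still between calls to the robot, and variables do not carry over. Pictures are saved under pics/ and viewed, at most 10 in all, crops included, and the job is handed in when it is done.

```bash
ls; mkdir -p pics
python3 - <<'E'
from workcell import robot,snapshot,camera_model
import cv2,numpy as np
for n in ("top","side"):
    cv2.imwrite(f"pics/{n}0.png",snapshot(n)); m=camera_model(n)
    R=np.array(m["R"]);print(n,m["fx"],m["fy"],m["cx"],m["cy"],R.round(3).tolist(),(-R.T@np.array(m["t"])).round(3))
print(robot.observe())
E
```

```text
pics
top 499.6582417723689 499.6582417723689 273.93682421330533 207.2945548095834 [[-0.006, -1.0, -0.002], [-0.998, 0.006, -0.063], [0.063, 0.001, -0.998]] [ 0.456 -0.01   1.564]
side 454.78721595141775 454.78721595141775 277.06309869539837 207.92433611433887 [[-0.995, -0.103, -0.008], [-0.057, 0.61, -0.791], [0.087, -0.786, -0.612]] [0.431 1.081 0.948]
{'clock': 0.1, 'qpos': array([-1.24378978e+00,  1.16455532e-01,  1.44220178e+00, -3.38845468e-06,
        1.58396285e+00, -3.77783647e-02]), 'qvel': array([ 0.00139396, -0.00093759, -0.00091015, -0.00159997, -0.00197219,
        0.00116664]), 'tau': array([ 2.52316720e-03, -7.33666492e+01, -6.33788252e+01,  1.41183391e-04,
        5.30080069e-03,  8.05023274e-05]), 'eef_pos': array([ 0.2407582 , -0.63043235,  0.23062212]), 'orientation': array([-3.14056575e+00, -3.54224622e-05,  3.64784852e-01]), 'force': array([-0.08557939, -0.19186792, -0.18358631]), 'wrist_torque': array([-0.00117825, -0.02051322, -0.00146729]), 'grip_force': 0.0, 'grip_width': 0.08557760576088494}
```

View pics/top0.png

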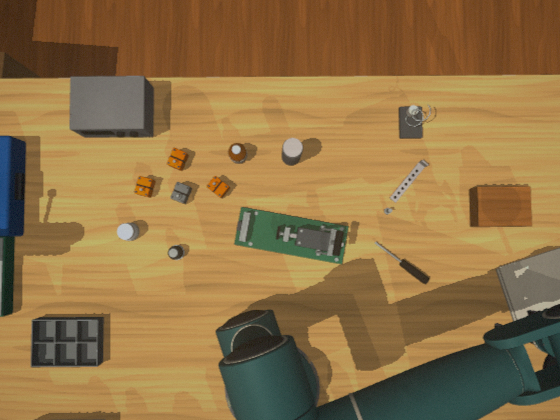

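View pics/side0.png

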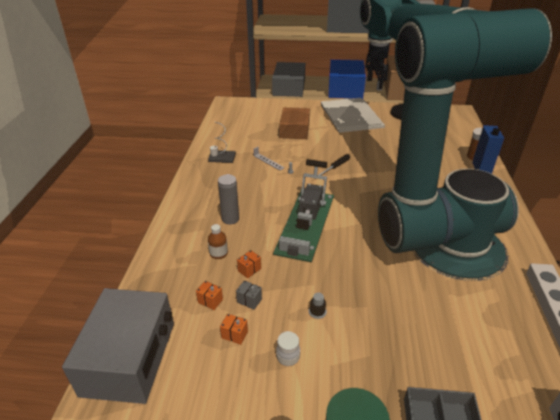

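Candidates for the housing in the top view are grey (181,192) and orange (177,159), (144,187) and (218,187). The motor is the round part at (175,252). The grey one at (181,192) fits the description, and a close crop should confirm it.

Run:
```python
import cv2,numpy as np
t=cv2.imread("pics/top0.png")
a=cv2.resize(t[170:215,160:205],(500,500),interpolation=cv2.INTER_CUBIC)
cv2.imwrite("pics/c1.png",a)
b=cv2.resize(t[195:275,225:360],None,fx=5.9,fy=5.9,interpolation=cv2.INTER_CUBIC)
cv2.imwrite("pics/c2.png",b)
```

```text
(no output)
```

View pics/c1.png

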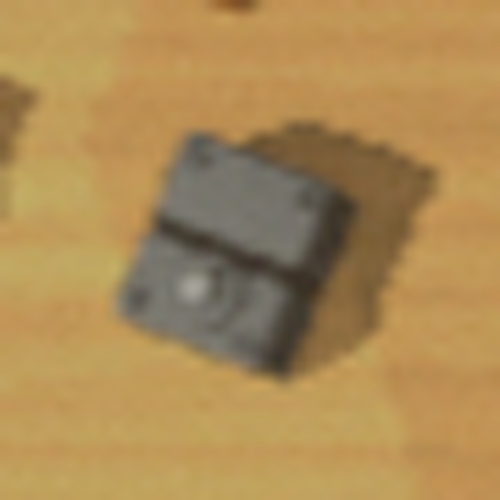

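View pics/c2.png

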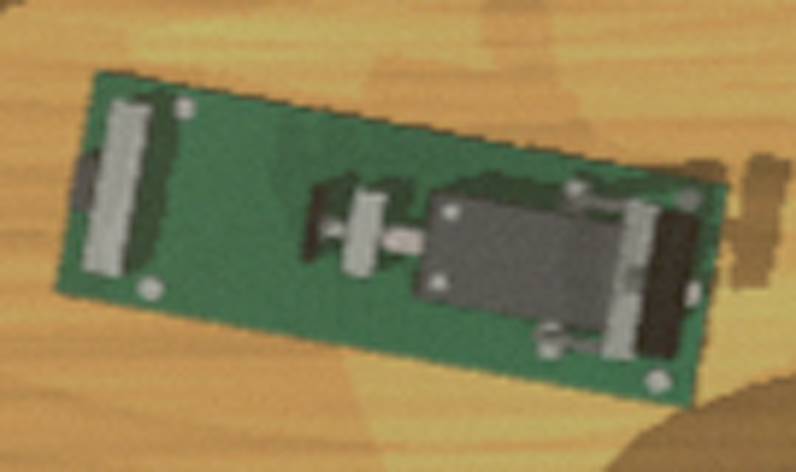

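The close crop shows the grey housing: seam from (160,220) to (300,265), shaft at (195,285), so it's the right one. The other crop shows the clamp plate with corners at (97,72), (57,292), (692,407) and (728,183), and the black grip bar at (667,285). Next I'll fit the poses.

```bash
cat > h.py <<'E'
import cv2,numpy as np
from workcell import camera_model
from scipy.optimize import minimize,least_squares
C={n:camera_model(n) for n in("top","side")}
def proj(n,X):
    m=C[n];c=np.atleast_2d(X)@np.array(m["R"]).T+np.array(m["t"])
    return np.c_[m["fx"]*c[:,0]/c[:,2]+m["cx"],m["fy"]*c[:,1]/c[:,2]+m["cy"]]
def back(n,uv,z):
    m=C[n];R=np.array(m["R"]);uv=np.atleast_2d(uv)
    d=np.c_[(uv[:,0]-m["cx"])/m["fx"],(uv[:,1]-m["cy"])/m["fy"],np.ones(len(uv))]@R
    o=-R.T@np.array(m["t"]);return o+d*((z-o[2])/d[:,2])[:,None]
def T(p,L):
    c,s=np.cos(p[2]),np.sin(p[2]);L=np.atleast_2d(L).astype(float)
    return np.c_[p[0]+c*L[:,0]-s*L[:,1],p[1]+s*L[:,0]+c*L[:,1],L[:,2]]
E
python3 - <<'E'
from h import *
t=cv2.imread("pics/top0.png");s=cv2.imread("pics/side0.png")
uv=np.array([(97,72),(57,292),(692,407),(728,183)])/5.9+[225,195]-.4
W=back("top",uv,.012)
L=np.array([(.06,.14,.012),(-.06,.14,.012),(-.06,-.2,.012),(.06,-.2,.012)])
r=least_squares(lambda p:(T(p,L)-W)[:,:2].ravel(),[.4,0,0]);pc=r.x
print("clamp",pc.round(4),"res mm",(r.fun*1e3).round(1))
# gearbox silhouette in both views
box=np.array([(a,b,z) for a in(-.022,.022) for b in(-.028,.028) for z in(0,.05)])
ms={}
for n,im,(u,v) in(("top",t,(181,192)),("side",s,(249,295))):
    h=cv2.cvtColor(im,cv2.COLOR_BGR2HSV);m=((h[...,1]<75)).astype(np.uint8)
    w=np.zeros_like(m);w[v-22:v+22,u-22:u+22]=1;m&=w
    k,l,st,_=cv2.connectedComponentsWithStats(m);i=1+st[1:,4].argmax();ms[n]=cv2.resize((l==i).astype(np.uint8),None,fx=4,fy=4,interpolation=0);print(n,st[i])
def cost(p,ns=("top","side")):
    c=0
    for n in ns:
        q=cv2.convexHull(((proj(n,T(p,box))+.5)*4*16).astype(np.int32))
        k=np.zeros_like(ms[n]);cv2.fillConvexPoly(k,q,1,shift=4);c+=1-(k&ms[n]).sum()/(k|ms[n]).sum()
    return c
p0=back("top",(181,192),.03)[0]
for ns in(("top",),("side",),("top","side")):
    b=min((minimize(cost,[p0[0],p0[1],a],args=(ns,),method="Nelder-Mead",options=dict(initial_simplex=[[p0[0],p0[1],a],[p0[0]+.01,p0[1],a],[p0[0],p0[1]+.01,a],[p0[0],p0[1],a+.2]])) for a in np.arange(-1.5,1.6,.3)),key=lambda r:r.fun)
    print(ns,b.x.round(4),b.fun)
print("shaft",back("top",(160+195/11.11-.5,170+285/11.11-.5),.062),T(b.x,[[0,.012,.062],[0,-.012,.062]]))
bed=T(pc,[[0,.077,.012]]);print("bed",bed)
g=T(pc,[[0,-.12-.13*np.sin(.3),.03+.13*np.cos(.3)]]);print("grip",g,proj("top",g),proj("side",g))
print("grip meas",back("top",np.array([667,285])/5.9+[225,195]-.4,.154))
pd=np.array([[313,225]])/5.9+[225,195]-.4;w=back("top",pd,.052)[0];d=w[:2]-pc[:2];print("pad_y",-np.sin(pc[2])*d[0]+np.cos(pc[2])*d[1],)
for n,u in(("motor",(175,252)),("bottle",(237,152)),("spray",(292,150)),("jar",(127,232)),("o1",(177,159)),("o2",(144,187)),("o3",(218,187))): print(n,back("top",u,.05)[0].round(3))
E
```

```text
clamp [ 0.4727 -0.0319 -0.1822] res mm [ 1.3  0.9 -1.1  1.3 -0.6 -0.6  0.3 -1.6]
top [171 182  19  21 257]
side [237 282  24  27 478]
('top',) [0.6002 0.2792 1.1882] 0.2174823843077509
('side',) [ 0.5985  0.2769 -1.5805] 0.18659110350727115
('top', 'side') [0.6001 0.2789 1.1978] 0.44043005710215066
shaft [[0.58896827 0.28366376 0.062     ]] [[0.58896642 0.28330843 0.062     ]
 [0.6113161  0.27456247 0.062     ]]
bed [[0.48662214 0.04378308 0.012     ]]
grip [[ 0.44396789 -0.18773814  0.15419374]] [[337.84057981 242.59508123]] [[315.35715612 163.05829225]]
grip meas [[ 0.4430994  -0.18721635  0.154     ]]
pad_y 0.012797981724952232
motor [0.418 0.291 0.05 ]
bottle [0.721 0.103 0.05 ]
spray [ 0.726 -0.065  0.05 ]
jar [0.479 0.437 0.05 ]
o1 [0.701 0.287 0.05 ]
o2 [0.616 0.387 0.05 ]
o3 [0.614 0.161 0.05 ]
```

```bash
python3 -m pendant '0.0225 0.057 0 8.6 1;0.0225 0.057 0 8.6 1;0.0225 0.057 0 8.6 1;0.0225 0.057 0 8.6 1;0.0225 0.057 0 8.6 1;0.0225 0.057 0 8.6 1;0.0225 0.057 0 8.6 1;0.0225 0.057 0 8.6 1;0.0225 0.057 0 8.6 1;0.0225 0.057 0 8.6 1;0.0225 0.057 0 8.6 1;0.0225 0.057 0 8.6 1;0.0225 0.057 0 8.6 1;0.0225 0.057 0 8.6 1;0.0225 0.057 0 8.6 1;0.0215 0.055 0 8.6 1;0 0 0 0 1;0 0 0 0 1'
```

```text
clock: 2.35
eef_pos: [0.5996, 0.2792, 0.2307]
orientation: [-3.141, -0.001, 2.766]
force: [0.5, -0.7, -0.0]
grip_width: 0.0858
grip_force: 0.0
```

```bash
python3 -m pendant '0 0 -0.05 0 1;0 0 -0.05 0 1;0 0 -0.05 0 1;0 0 -0.04 0 1;0 0 -0.028 0 1;0 0 0 0 1;0 0 0 0 0;0 0 0 0 0;0 0 0 0 0;0 0 0 0 0;0 0 0 0 0;0 0 0 0 0' && python3 -c "
from workcell import snapshot;import cv2
cv2.imwrite('pics/g1.png',cv2.resize(snapshot('side')[200:360,160:340],None,fx=3,fy=3))"
```

```text
clock: 3.85
eef_pos: [0.6006, 0.2796, 0.0151]
orientation: [3.14, 0.002, 2.766]
force: [-0.7, -1.8, 9.2]
grip_width: 0.0433
grip_force: 62.3
```

View pics/g1.png

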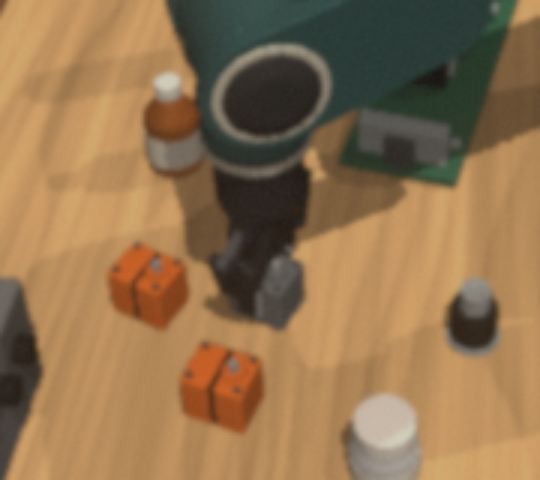

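```bash
python3 -m pendant '0 0 0.03 0 0;0 0 0.05 0 0;0 0 0.05 0 0;-0.0145 -0.0307 0 -9.9 0;-0.0145 -0.0307 0 -9.9 0;-0.0145 -0.0307 0 -9.9 0;-0.0145 -0.0307 0 -9.9 0;-0.0145 -0.0307 0 -9.9 0;-0.0145 -0.0307 0 -9.9 0;-0.0145 -0.0307 0 -9.8 0;-0.0143 -0.0307 0 -9.7 0;0 0 -0.03 0 0;0 0 -0.03 0 0;0 0 0 0 0;0 0 0 0 0' && python3 -c "
from workcell import snapshot;import cv2
cv2.imwrite('pics/p1.png',cv2.resize(snapshot('side')[120:290,220:400],None,fx=3.5,fy=3.5,interpolation=2))"
```

```text
clock: 5.78
eef_pos: [0.4845, 0.0339, 0.0847]
orientation: [3.14, -0.0, 1.389]
force: [-0.2, 0.2, -0.8]
grip_width: 0.0435
grip_force: 61.5
```

View pics/p1.png

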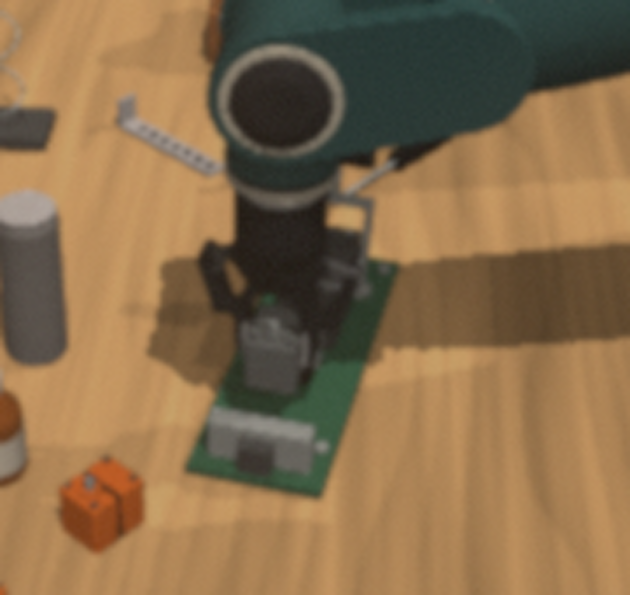

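The housing is held level over the bed. Its front face's lower corners are at crop (248,388) and (298,392), and the fixed jaw is at (260,440). I'll compare these with the prediction.

Run:
```python
from h import *
pc=[.4727,-.0319,-.1822]
z=.0695
q=proj("side",T(pc,[[a,.067+.028,zz] for a in(-.022,.022) for zz in(z,z+.05)]))
print(((q-[220,120])*3.5).round(0))
print(((proj("side",T(pc,[[-.045,.105,.052],[.045,.105,.052],[.06,.14,.012],[-.06,.14,.012]]))-[220,120])*3.5).round(0))
```

```text
[[289. 395.]
 [291. 349.]
 [239. 386.]
 [239. 340.]]
[[312. 423.]
 [210. 404.]
 [182. 462.]
 [319. 489.]]
```

```bash
python3 -m pendant '0 0 -0.02 0 0;0 0 -0.02 0 0;0 0 -0.012 0 0;0 0 -0.005 0 0;0 0 0 0 0;0 0 0 0 0' && python3 -m pendant '0 0 0 0 1;0 0 0 0 1;0 0 0 0 1;0 0 0 0 1;0 0 0 0 1;0 0 0 0 1;0 0 0.02 0 1;0 0 0.04 0 1;0 0 0.05 0 1;0 0 0.05 0 1;0 0 0.05 0 1;0 0 0 0 1'
```

```text
clock: 6.58
eef_pos: [0.4844, 0.0339, 0.0271]
orientation: [3.141, -0.0, 1.389]
force: [-3.6, 0.5, 6.0]
grip_width: 0.0435
grip_force: 62.5
clock: 8.07
eef_pos: [0.4851, 0.0338, 0.2404]
orientation: [3.136, -0.001, 1.389]
force: [0.3, 0.4, -0.4]
grip_width: 0.0852
grip_force: 0.0
```

```bash
python3 -m pendant '-0.0024 -0.025 0 -10 1;-0.0024 -0.025 0 -10 1;-0.0024 -0.025 0 -10 1;-0.0024 -0.025 0 -10 1;-0.0024 -0.025 0 -10 1;-0.0024 -0.025 0 -10 1;-0.0024 -0.025 0 -10 1;-0.0024 -0.025 0 -10 1;-0.0024 -0.025 0 -10 1;0 0 0 0 1;0 0 0 0 1' && python3 -c "
from workcell import snapshot;import cv2,numpy as np
s=snapshot('side');t=snapshot('top');cv2.imwrite('pics/s2.png',s);cv2.imwrite('pics/t2.png',t)
a=cv2.resize(s[100:270,240:390],(525,595),interpolation=2);b=cv2.resize(t[200:310,230:280],(270,595),interpolation=2)
cv2.imwrite('pics/p2.png',np.hstack([a,b]))"
```

```text
clock: 9.45
eef_pos: [0.4623, -0.1908, 0.2356]
orientation: [-3.141, 0.001, -0.179]
force: [-0.0, 1.3, 0.4]
grip_width: 0.0854
grip_force: 0.0
```

View pics/p2.png

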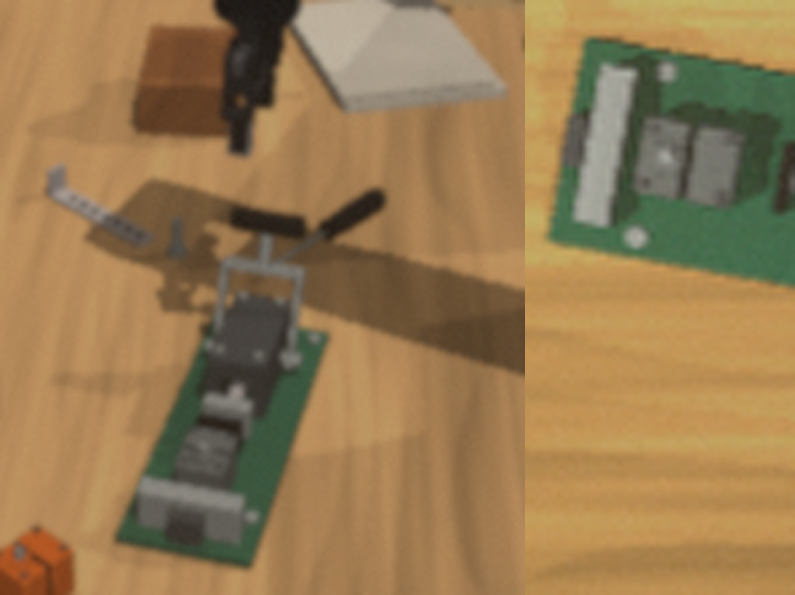

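The housing stands square in the clamp: in the top crop its seam is at (690,165), with a gap at both jaws. The bar is free at side crop (267,221) and the gripper is above its +x half. Going down to grip it.

```bash
python3 -m pendant '0 0 -0.03 0 1;0 0 -0.03 0 1;0 0 -0.022 0 1;0 0 -0.02 0 1;0 0 0 0 1;0 0 0 0 1' && python3 -m pendant '0 0 0 0 0;0 0 0 0 0;0 0 0 0 0;0 0 0 0 0;0 0 0 0 0;0 0 0 0 0;0 0 0 0 0' && python3 -c "
from workcell import snapshot;import cv2,numpy as np
s=snapshot('side');cv2.imwrite('pics/s3.png',s)
cv2.imwrite('pics/p3.png',cv2.resize(s[80:270,240:390],(525,595),interpolation=2))"
```

```text
clock: 10.3
eef_pos: [0.4628, -0.1912, 0.1352]
orientation: [3.141, -0.001, -0.181]
force: [0.2, 0.4, -0.3]
grip_width: 0.0851
grip_force: 0.0
clock: 11.18
eef_pos: [0.4625, -0.1914, 0.1346]
orientation: [3.141, -0.0, -0.182]
force: [-1.6, -5.0, 5.3]
grip_width: 0.0201
grip_force: 58.6
```

View pics/p3.png

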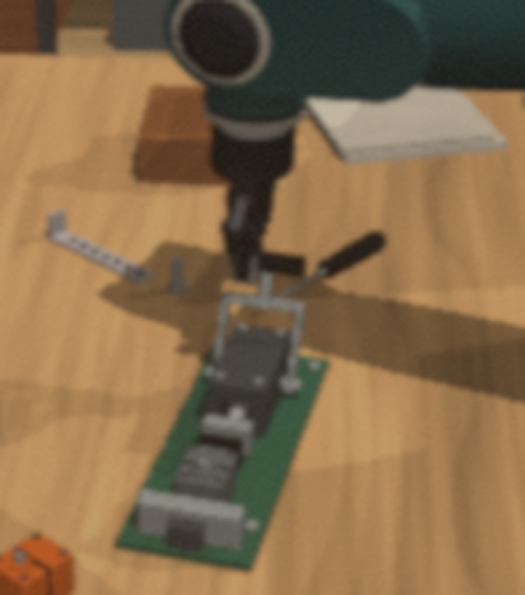

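Grip on the bar is made (opening 20 mm, 59 N); the lever is at rest. I'll work out the arc increments next.

```bash
cat >> h.py <<'E'
def arc(th):
    a=np.array(th)-.3;y=.13*np.sin(a);z=.13*np.cos(a);yaw=-.1822
    return np.c_[-np.sin(yaw)*y,np.cos(yaw)*y,z]
def snap(tag):
    from workcell import snapshot,robot
    for n in("side","top"): cv2.imwrite(f"pics/{tag}_{n}.png",snapshot(n))
    o=robot.observe();f=o["force"];e=o["eef_pos"]-[.4625,-.1914,.1346]
    u=np.array([.181,.983]);y=e[:2]@u
    print(tag,"Fy",(f[:2]@u).round(2),"Fz",f[2].round(2),"dy",y.round(4),"th",(np.arcsin(y/.13-np.sin(.3))+.3).round(3),"grip",o["grip_width"].round(4))
E
python3 - <<'E'
from h import *
th=np.arange(0,.581,.0725);print((np.diff(arc(th),axis=0)*1e3).round(1))
snap("a0")
E
```

```text
[[ 1.6  8.9  2.5]
 [ 1.7  9.1  1.8]
 [ 1.7  9.2  1.1]
 [ 1.7  9.3  0.4]
 [ 1.7  9.3 -0.2]
 [ 1.7  9.2 -0.9]
 [ 1.7  9.1 -1.6]
 [ 1.7  9.  -2.3]]Traceback (most recent call last):
  File "<stdin>", line 3, in <module>
  File "h.py", line 23, in snap
    print(tag,"Fy",(f[:2]@u).round(2),"Fz",f[2].round(2),"dy",y.round(4),"th",(np.arcsin(y/.13-np.sin(.3))+.3).round(3),"grip",o["grip_width"].round(4))
                                                                                                                               ^^^^^^^^^^^^^^^^^^^^^
AttributeError: 'float' object has no attribute 'round'
```

```bash
sed -i 's/o\["grip_width"\].round(4)/o["grip_width"]/' h.py; python3 -m pendant '0.0016 0.0089 0.0025 0 0;0.0017 0.0091 0.0018 0 0;0.0017 0.0092 0.0011 0 0;0.0017 0.0093 0.0004 0 0;0 0 0 0 0;0 0 0 0 0' >/dev/null; python3 -c "
from h import snap;snap('a1')"; python3 -m pendant '0.0017 0.0093 -0.0002 0 0;0.0017 0.0092 -0.0009 0 0;0.0017 0.0091 -0.0016 0 0;0.0017 0.009 -0.0023 0 0;0 0 0 0 0;0 0 0 0 0'; python3 -c "
from h import snap;snap('a2')"
```

```text
a1 Fy -3.4 Fz 6.0 dy 0.037 th 0.289 grip 0.01994900483901202
clock: 12.92
eef_pos: [0.4761, -0.1183, 0.1352]
orientation: [-3.142, -0.001, -0.182]
force: [2.9, -4.5, 4.8]
grip_width: 0.02
grip_force: 59.0
a2 Fy -4.64 Fz 5.04 dy 0.0742 th 0.579 grip 0.02024303001723267
```

```bash
cat >> h.py <<'E'
def rect(tag,n,z=.052,pc=(.4727,-.0319,-.1822),r=2):
    im=cv2.imread(f"pics/{tag}_{n}.png")
    ys,xs=np.mgrid[-.06:.115:.0005,-.03:.03:.0005]
    q=proj(n,T(pc,np.c_[xs.ravel(),ys.ravel(),np.full(xs.size,z)])).astype(np.float32)
    return cv2.remap(im,q[:,0].reshape(xs.shape),q[:,1].reshape(xs.shape),cv2.INTER_CUBIC)
E
python3 - <<'E'
from h import *
rows=[]
for n in("side","top"):
    rows.append(np.hstack([cv2.rotate(rect(t,n),cv2.ROTATE_90_COUNTERCLOCKWISE) for t in("a0","a2")]))
cv2.imwrite("pics/r.png",cv2.resize(np.vstack(rows),None,fx=1.1,fy=2))
E
```

```text
(no output)
```

View pics/r.png

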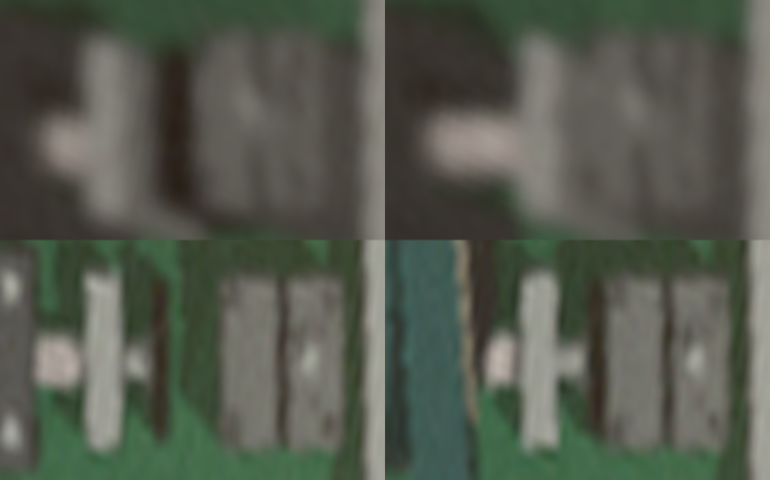

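The rectified top view shows that the head advanced about 23 mm and the pad face is now just at the housing. About 10 mm is left between housing and fixed jaw, so roughly 17 mm more is needed including half the pad. Now the return stroke.

```bash
cat >> h.py <<'E'
def prof(tag):
    g=cv2.cvtColor(rect(tag,"top"),cv2.COLOR_BGR2GRAY).astype(float)
    x=np.arange(g.shape[1])*.5-30;m=(abs(x)>7)&(abs(x)<17)
    return g[:,m].mean(1)
Y=np.arange(350)*.5-60
def track(tag):
    p0,p1=prof("a0"),prof(tag);out=[]
    for lo,hi in((-24,-2),(38,96)):
        yy=np.arange(lo,hi,.5);a=np.interp(yy,Y[:len(p0)],p0);ss=np.arange(-2,50 if lo<0 else 25,.1)
        c=[np.corrcoef(a,np.interp(yy+s,Y[:len(p1)],p1))[0,1] for s in ss];k=int(np.argmax(c));out+=[round(ss[k],1),round(c[k],2)]
    print(tag,"head,corr,housing,corr mm",out,"closing",round(out[0]-out[2],1))
E
python3 -m pendant '-0.0017 -0.009 0.0023 0 0;-0.0017 -0.0091 0.0016 0 0;-0.0017 -0.0092 0.0009 0 0;-0.0017 -0.0093 0.0002 0 0;-0.0017 -0.0093 -0.0004 0 0;-0.0017 -0.0092 -0.0011 0 0;-0.0017 -0.0091 -0.0018 0 0;-0.0016 -0.0089 -0.0025 0 0;-0.0002 -0.001 -0.0003 0 0;0 0 0 0 0;0 0 0 0 0' ; python3 -c "
from h import *
snap('b0')
for t in('a0','a1','a2','b0'): track(t)"
```

```text
clock: 14.4
eef_pos: [0.4623, -0.1918, 0.1344]
orientation: [-3.14, -0.0, -0.181]
force: [2.9, 7.1, 11.0]
grip_width: 0.0206
grip_force: 60.1
b0 Fy 7.09 Fz 10.57 dy -0.0005 th -0.004 grip 0.0199792268453874
a0 head,corr,housing,corr mm [np.float64(0.0), np.float64(1.0), np.float64(0.0), np.float64(1.0)] closing 0.0
a1 head,corr,housing,corr mm [np.float64(11.7), np.float64(1.0), np.float64(-0.1), np.float64(1.0)] closing 11.8
a2 head,corr,housing,corr mm [np.float64(23.0), np.float64(1.0), np.float64(0.1), np.float64(0.99)] closing 22.9
b0 head,corr,housing,corr mm [np.float64(23.3), np.float64(1.0), np.float64(0.4), np.float64(0.99)] closing 22.9
```

```bash
python3 -m pendant '0.0018 0.0099 0.0028 0 0;0.0017 0.0091 0.0018 0 0;0.0017 0.0092 0.0011 0 0;0.0017 0.0093 0.0004 0 0;0 0 0 0 0;0 0 0 0 0' >/dev/null; python3 -c "
from h import *
snap('b1');track('b1')"
```

```text
b1 Fy -3.2 Fz 6.17 dy 0.0366 th 0.286 grip 0.02031581719867506
b1 head,corr,housing,corr mm [np.float64(33.8), np.float64(1.0), np.float64(9.9), np.float64(0.97)] closing 23.9
```

```bash
python3 -m pendant '0.0017 0.0093 -0.0002 0 0;0 0 0 0 0;0 0 0 0 0' >/dev/null; python3 -c "
from h import *
snap('b2');track('b2')"; python3 -m pendant '0.0017 0.0092 -0.0009 0 0;0 0 0 0 0;0 0 0 0 0' >/dev/null; python3 -c "
from h import *
snap('b3');track('b3')"
```

```text
b2 Fy -1.49 Fz 6.23 dy 0.0462 th 0.36 grip 0.0200750989186303
b2 head,corr,housing,corr mm [np.float64(33.0), np.float64(1.0), np.float64(10.0), np.float64(0.97)] closing 23.0
b3 Fy -3.67 Fz 6.19 dy 0.0554 th 0.431 grip 0.02039993690346653
b3 head,corr,housing,corr mm [np.float64(33.2), np.float64(1.0), np.float64(9.9), np.float64(0.97)] closing 23.3
```

Run:
```python
from h import *
R=[cv2.resize(cv2.rotate(rect(t,"top"),cv2.ROTATE_90_COUNTERCLOCKWISE),(390,135)) for t in("b0","b1","b2","b3")]
top=np.vstack([np.hstack(R[:2]),np.hstack(R[2:])])
f=lambda t:cv2.resize(cv2.imread(f"pics/{t}_side.png")[140:260,265:365],(260,312),interpolation=2)
cv2.imwrite("pics/last.png",np.vstack([top,np.hstack([f("b0"),f("b1"),f("b3")])]))
```

```text
(no output)
```

View pics/last.png

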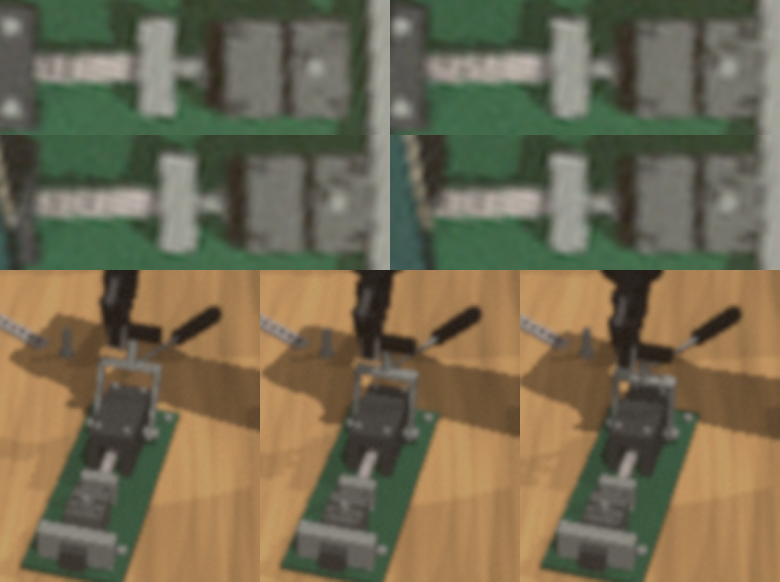

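The lever followed the gripper (bar moved from (140,335) to (655,352) in the side panels) and the housing now rests against the fixed jaw. The head stayed at about 33 mm, so the pawl is probably idling between teeth. I'll go on in gentle steps.

```bash
python3 -m pendant '0.0008 0.0046 -0.0007 0 0;0.0009 0.0045 -0.0009 0 0;0 0 0 0 0' >/dev/null; python3 -c "
from h import *
snap('b4');track('b4')"; python3 -m pendant '0.0008 0.0045 -0.001 0 0;0.0009 0.0045 -0.0013 0 0;0 0 0 0 0' >/dev/null; python3 -c "
from h import *
snap('b5');track('b5')"
```

```text
b4 Fy -4.47 Fz 6.3 dy 0.0645 th 0.502 grip 0.02017708959875291
b4 head,corr,housing,corr mm [np.float64(35.7), np.float64(1.0), np.float64(10.0), np.float64(0.97)] closing 25.7
b5 Fy -6.19 Fz 7.06 dy 0.0736 th 0.574 grip 0.020199535662792742
b5 head,corr,housing,corr mm [np.float64(38.0), np.float64(1.0), np.float64(10.0), np.float64(0.97)] closing 28.0
```

```bash
python3 -m pendant '0.0003 0.0015 -0.0004 0 0;0 0 0 0 0;0 0 0 0 0;0 0 0 0 0;0 0 0 0 0;0 0 0 0 0;0 0 0 0 0;0 0 0 0 0;0 0 0 0 0;0 0 0 0 0'; python3 -c "
from h import *
snap('b6');track('b6')
R=lambda t:rect(t,'top')
snap('b7');track('b7')"
```

```text
clock: 18.5
eef_pos: [0.4762, -0.1177, 0.1351]
orientation: [3.14, -0.001, -0.182]
force: [3.1, -7.9, 6.7]
grip_width: 0.0204
grip_force: 59.9
b6 Fy -7.82 Fz 7.48 dy 0.0749 th 0.584 grip 0.020366675405636664
b6 head,corr,housing,corr mm [np.float64(38.2), np.float64(1.0), np.float64(10.0), np.float64(0.97)] closing 28.2
b7 Fy -6.95 Fz 7.35 dy 0.0749 th 0.585 grip 0.020240909153179987
b7 head,corr,housing,corr mm [np.float64(38.2), np.float64(1.0), np.float64(10.0), np.float64(0.97)] closing 28.2
```

```bash
python3 -c "
from workcell import robot
print(robot.finish_job())"
```

```text
the job is handed in; nothing more can be done
None
```

I handed the job in at about 18.7 s, and the result itself was not reported back: the housing is upright against the fixed jaw, the pad is pressed in about 5 of 14 mm (estimated from the pictures), and the gripper still holds the grip bar with the lever at about 0.58 rad.

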